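# Open the combination lock and present it at the isolator's hasp

### The arm

A 6-joint arm with a two-finger parallel gripper is mounted at the origin on the work surface. World frame = base frame: x ahead of the robot, y to its left, z up, the work surface at z = 0. Lengths are in mm, angles in rad, forces in N, time in s.
With the tool pointing down it reaches from about 300 to 775 mm from the base axis. Payload 14.6 kg.
Tool frame: the origin (TCP) lies between the finger pads; the fingertips stand 19 mm ahead of it and the grasp point (between the pads) is the TCP; z points along the fingers, y is the line along which they close (so a half turn about z gives the same grasp; the last joint's range is limited). The gripper opens to 94 mm and grips with 3 to 60 N. Pads are 16 mm wide; open, the fingers measure 119 mm over their backs; the gripper's body (75 mm by 177 mm) begins 78 mm behind the grasp point.
Start: joints at [-1.292, 0.3, 1.521, -0, 1.321, -0.067], TCP at [186.415, -517.435, 224.446] pointing down, gripper open.
Joint ranges: [-3.03, 3.03], [-0.79, 2.21], [0.23, 2.52], [-1.04, 4.18], [0, 3.07], [-2.55, 2.55]. Speed limits (rad/s): [2.22, 2.22, 2.57, 3.14, 3.14, 3.14].

### API

Orientations are given as [roll, pitch, yaw] about the fixed x, y, z axes, in that order (R = Rz(yaw) Ry(pitch) Rx(roll)).
In Python, from cell import monitor, imaging, job, find_in, trace gives the robot as it stands. The module is installed in compiled form; this text tells all that it offers.
- The arm moves only by the tool arm_command, never from a script. Its argument "steps" is a list of rows, each a list of 5 numbers: the opening, from 0 (shut) to 1 (fully open), then the shift along the tool's x, y, z in mm, then the turn about the tool's z in degrees. In form: [[gripper, dx, dy, dz, turn], ...]. A call has 1 to 20 rows; each row is the pose to reach, as a shift and turn from the pose commanded when the call began, along the tool's axes at that moment; what a row does not reach only later rows make up. A row lasts 1/8 s, in which the tool goes at most 62.5 mm and 10.7 degrees, less where a joint would pass 70% of its speed; a pose out of reach is approached as far as the arm can. A call with a gripper value outside its range is refused whole. The fingers move at their own pace and stop on an object; "force" is the grip in N (left out, the last holds). Time passes only in rows, so rows that repeat a pose let the fingers close. It gives the time, the measured TCP pose, the force, the opening and the grip force at its end, in the units of the state.
- monitor.read_state(): the state, without advancing time (a new reading comes with each control period).
- imaging.camera(name): name is "scene" or "top"; returns a dict with "img" (400x640x3 uint8, red, green, blue), "mtx" (3x3 intrinsics, pixels), "D" ([k1, k2, p1, p2, k3] as OpenCV has them; the pictures are not rectified), "view" (4x4, takes a point from world to camera coordinates). Camera axes: x right, y down, z forward; pixel columns grow to the right and rows downward; lengths in mm; the calibration is good to about 2 mm. A picture is of the moment at which its call begins. There is no depth.
- job.sign_off(): hands the job in; it is judged then, once.
Trained networks look in a picture, given as the dict that the camera call returned (one of the last four; its "shot" number tells which), for a name from the list of things; names that differ only in an ending like _2 or _b are one class to them, and where a whole thing is asked for, a point or a joint stands for the part that bears it (a point fixed in the world has none). Each returns a list of dicts, best first, with "p" (0 to 1); they miss things now and then, are a little off and sometimes report something else, mostly with a low value. They report only what shows in the picture. A call takes as long as a camera call. They do not tell look-alikes from the thing itself.
- find_in(picture, target): "rect" ([centre column, centre row, width, height] in pixels, round what is visible of it).
- trace(picture, target): "region" (400x640 bool, what is visible of it) and "rect" ([centre column, centre row, width, height] in pixels, round what is visible of it).
The state is a dict: "clock": time; "joints": joint angles; "qd": joint speeds; "effort": joint torques, N m; "eef_pos": TCP position; "eef_rot": TCP orientation; "wrist_force": force on the tool from outside, world axes, zero at the start; "moment": the same for the moment, N m; "finger_gap": finger opening in mm; "finger_force": force on a finger pad.
Only numpy, scipy, OpenCV 4.12 (cv2) and the standard library are available. Lean on these libraries where they do the work, as an engineer would, in place of code of your own. Each camera call takes 0.05 s, during which the arm holds its last target. There are 200 camera calls.

### The job

Get the lockout padlock ready for the isolator box: with the lock standing in its holder, turn its dial clockwise, notch by notch, until the pointer clicks in at the mark, then pull the shackle up fully open while the lock still sits in the holder. Then lift the open lock out and hold it upright and still just above the hasp's staple on the isolator box, its shackle centred over the staple, without touching and no more than a hand's breadth above; finish while still holding it there, and leave the other things on the bench where they lie.

Things in the scene. Friction and masses are not known exactly. Their poses are not given: they have to be found in the camera images.
- lock: The loose combination lock, a block 130 (x) x 56 (y) x 45 mm (z), about 0.6 to 0.8 kg, standing in the holder. Origin at the centre of its underside, z up, x along its length: the grey plastic end (-x) carries the black dial on top, the heavy steel end (+x) the shackle. It hangs nearly level when held by the middle of the shackle's crown.
- lock_foot (a point): Point on the lock's underside straight below the middle of the shackle (26 mm along lock +x from the origin). Axes as the lock.
- dial (a joint): Dial angle, rad: 0 when the pointer (white line on one half of the bar) points at the white mark on the lock's top, towards the shackle (lock +x); positive anticlockwise of that, seen from above. Starts about 1 to 2.1. Sprung notches every 0.524 rad, one at 0; up to 0.1 N m between them; released, it snaps into the nearest. Frees the shackle within 0.12 rad of 0. Stops at -0.7, 3.4.
- dial_grip (a point): On the dial's axis, 36 mm from the lock's origin along lock -x, 72 mm above its underside, at the height to grip. Dial: a disc 48 mm across, its top 50 mm above the lock's underside, with an upright grip bar 40 mm long (along this point's x, towards the pointer), 12 mm wide, 32 mm tall, top 82 mm above the underside. The point turns with the dial.
- shackle (a joint): How far the shackle is drawn up out of the lock, m: 0 closed, 0.024 fully open (stop). Slides with about 2 N of friction and stays where left. Blocked after about 2 mm unless the dial is at 0.
- shackle_crown (a point): Middle of the shackle's straight crown bar: 10 mm square, 50 mm long along lock y, centre 85 mm above the lock's underside when closed (109 mm open), 40 mm above the lock's top when closed. Round legs 10 mm thick, 22 mm to each side of the middle. Pull it along lock +z. Axes as the lock.
- holder: The fixed steel holder, a shallow tray 143 x 69 mm, rim 22 mm high, walls 5 mm, floor 5 mm thick; the lock stands in it with 1.5 mm of play all round. Origin at the centre of its underside, x along its length.
- isolator: The fixed grey isolator box, 150 (x) x 120 (y) x 62 mm, with a steel hasp plate and an upright wire staple in the middle of its lid. Origin at the centre of its underside.
- staple_top (a point): Top of the staple, a steel wire loop 34 mm wide along the box's y, 6 mm thick, at the middle of the box, 93 mm above the bench.
- bar: Bystander: loose square steel bar, 220 x 18 x 18 mm. Origin at the centre of its underside.
- plate: Bystander: loose steel plate, 50 x 120 x 8 mm.
- hammer: Bystander: hammer lying down.
- wrench: Bystander: wrench lying down.
- brush: Bystander: brush lying down.
- tip_jar: Bystander: jar, 60 mm across, 85 mm tall.
Mind the look-alikes: they are no part of the job. What is shaped like the holder but red or turquoise is not meant.

How it is judged:
By the outcome, as a careful person would: the job done as asked, in the order asked, and still so for the second after the job is handed in, while the arm keeps its last pose, push and grip.
It also fails if it takes over 69 s, if anything falls off the work surface, if the arm or the gripper's body presses on something with over 40 N, if the wrist force passes 120 N, or if a joint passes its speed limit or range.

## Working session

There is one attempt and no reset: what is moved stays moved. The work goes in short steps, Python scripts to look and compute and a tool call to move; the robot and the scene stay as the last step left them, time stands still between calls to the robot, and variables do not carry over. Pictures are saved under pics/ and viewed, at most 10 in all, crops included, and the job is handed in when it is done.

Besides the shell and the picture viewer there is one more tool, called after ">>>" as a command line: name --pt "numbers of a row" for each row, then --argument value for the rest. arm_command: Moves the arm, as the interface text tells. Its arguments: {"type":"object","properties":{"steps":{"type":"array","items":{"type":"array","items":{"type":"number"}}},"force":{"type":"number"}},"required":["steps"]}

```bash
mkdir -p pics; cat > h.py <<'E'
import numpy as np, cv2
from cell import monitor, imaging, job, find_in, trace
def ray(c,u,v):
    p=cv2.undistortPoints(np.array([[[u,v]]],float),c["mtx"],c["D"])[0,0]
    R=c["view"][:3,:3];t=c["view"][:3,3]
    return -R.T@t, R.T@np.array([p[0],p[1],1.])
def atz(c,u,v,z):
    o,d=ray(c,u,v); return o+d*(z-o[2])/d[2]
def proj(c,P):
    P=np.atleast_2d(np.array(P,float)); R=c["view"][:3,:3];t=c["view"][:3,3]
    return cv2.projectPoints(P,cv2.Rodrigues(R)[0],t,c["mtx"],c["D"])[0][:,0]
E
python3 - <<'E'
from h import *
for n in("top","scene"):
    c=imaging.camera(n); cv2.imwrite(f"pics/{n}0.png",c["img"][:,:,::-1]); print(n,"cam at",(-c["view"][:3,:3].T@c["view"][:3,3]).round())
    for t in("lock","dial","shackle","holder","isolator"):
        print(t,[(np.round(d["rect"]).tolist(),round(d["p"],2),atz(c,*d["rect"][:2],40).round().tolist()) for d in find_in(c,t)][:4])
print(monitor.read_state())
E
```

```text
top cam at [ 459.   17. 1226.]
lock [([381.0, 203.0, 26.0, 42.0], 0.66, [576.0, -225.0, 40.0])]
dial [([382.0, 213.0, 13.0, 18.0], 0.72, [542.0, -227.0, 40.0])]
shackle [([385.0, 195.0, 18.0, 8.0], 0.53, [602.0, -238.0, 40.0])]
holder [([394.0, 142.0, 30.0, 43.0], 0.94, [785.0, -276.0, 40.0]), ([378.0, 204.0, 30.0, 46.0], 0.69, [573.0, -216.0, 40.0]), ([384.0, 266.0, 33.0, 48.0], 0.65, [369.0, -230.0, 40.0])]
isolator [([382.0, 204.0, 29.0, 43.0], 0.67, [573.0, -227.0, 40.0]), ([255.0, 211.0, 40.0, 54.0], 0.57, [551.0, 191.0, 40.0]), ([191.0, 211.0, 52.0, 44.0], 0.32, [553.0, 404.0, 40.0])]
scene cam at [ 977. -592.  956.]
lock [([275.0, 258.0, 49.0, 46.0], 0.66, [586.0, -229.0, 40.0])]
dial [([262.0, 244.0, 22.0, 15.0], 0.53, [531.0, -216.0, 40.0])]
shackle [([355.0, 268.0, 87.0, 70.0], 0.73, [772.0, -136.0, 40.0]), ([277.0, 256.0, 18.0, 20.0], 0.66, [585.0, -220.0, 40.0])]
holder [([217.0, 227.0, 42.0, 44.0], 0.84, [394.0, -244.0, 40.0]), ([329.0, 324.0, 60.0, 67.0], 0.65, [800.0, -297.0, 40.0])]
isolator [([350.0, 160.0, 60.0, 47.0], 0.7, [560.0, 180.0, 40.0]), ([273.0, 256.0, 48.0, 49.0], 0.66, [577.0, -229.0, 40.0])]
{'clock': 0.6, 'joints': array([-1.29161170e+00,  2.99907612e-01,  1.52101162e+00, -1.61864654e-05,
        1.32069248e+00, -6.66257356e-02]), 'qd': array([-2.31908165e-03, -1.29636291e-03, -5.40236433e-04,  6.47753761e-05,
       -9.86816547e-05,  1.13991941e-03]), 'effort': array([-1.76299636e-03, -5.31483722e+01, -3.52826536e+01,  7.08003924e-02,
        2.13251472e-02,  1.24614030e-05]), 'eef_pos': array([ 186.40425159, -517.4355291 ,  224.43648296]), 'eef_rot': array([-3.14157259e+00,  1.43790467e-05,  3.45814365e-01]), 'wrist_force': array([-0.00617349, -0.03405167,  0.38272967]), 'moment': array([ 0.04047396, -0.02142468, -0.02151261]), 'finger_force': 0.0, 'finger_gap': 93.6175267810316}
```

View pics/top0.png

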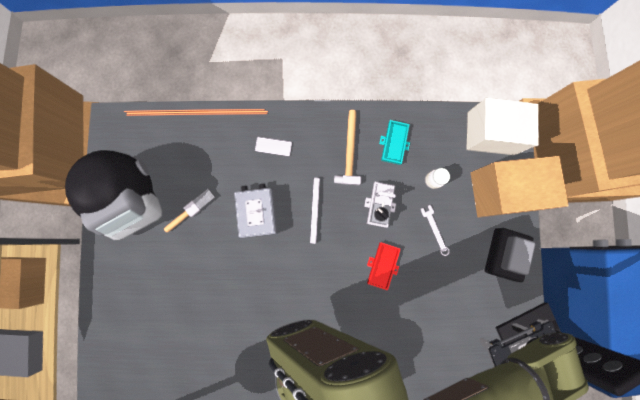

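View pics/scene0.png

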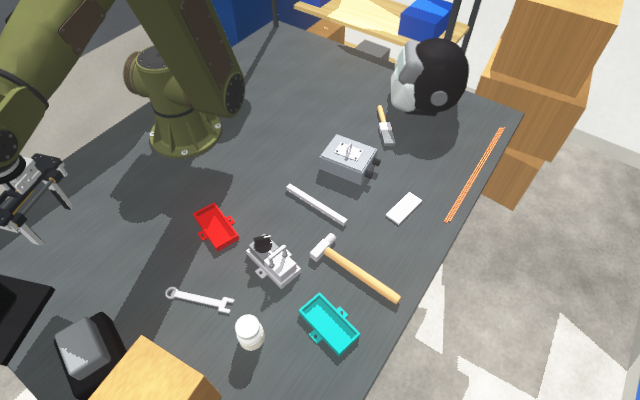

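The top view shows the lock at (381,203) with its dial towards the robot (382,213) and its shackle away from it (385,195). The isolator is at (255,211). The red and turquoise trays are decoys. Next I'll zoom in on both.

```bash
python3 - <<'E'
from h import *
a=imaging.camera("top"); b=imaging.camera("scene")
z=lambda c,u,v,w,h,k: cv2.resize(c["img"][v:v+h,u:u+w,::-1],(w*k,h*k),interpolation=cv2.INTER_CUBIC)
A=np.hstack([z(a,356,176,50,50,8)[:300*2],z(b,243,226,66,66,6)[:400].copy()[:396]if 0 else cv2.resize(z(b,243,226,66,66,6),(400,400))])
B=np.hstack([cv2.resize(z(a,228,180,55,40,7),(400,200)),cv2.resize(z(b,315,130,70,35,6),(400,200))])
cv2.imwrite("pics/z1.png",np.vstack([A,B]))
for t,hh in(("dial",60),("shackle",70),("lock",40),("isolator",50)):
  for c,n in((a,"top"),(b,"scene")):
    for d in trace(c,t)[:2]:
        v,u=np.nonzero(d["region"]); m=cv2.minAreaRect(np.c_[u,v].astype(np.float32))
        print(t,n,round(d["p"],2),np.round([u.mean(),v.mean()],1),len(u),np.round(m[0],1),np.round(m[1],1),round(m[2]),atz(c,u.mean(),v.mean(),hh).round())
E
```

```text
dial top 0.51 [380.9 214.3] 174 [380.8 214.3] [14.1 13.4] 45 [ 538. -219.   60.]
dial top 0.43 [273.1 146.1] 501 [273.  146.3] [33.9 15.5] 11 [765. 132.  60.]
dial scene 0.73 [262.4 243.3] 280 [262.5 243. ] [18. 17.] 90 [ 539. -221.   60.]
shackle top 0.56 [272.6 146.5] 537 [272.7 146.6] [34.9 15.9] 11 [761. 132.  70.]
shackle scene 0.58 [276.3 253.8] 99 [276.7 255.1] [ 8.6 21.5] 52 [ 593. -230.   70.]
lock top 0.71 [381.7 203.7] 753 [382.4 204.2] [21.6 40.2] 11 [ 574. -227.   40.]
lock scene 0.82 [272.2 257. ] 1214 [273.5 255. ] [51.6 29. ] 45 [ 577. -231.   40.]
isolator top 0.56 [255.1 212.1] 1854 [254.9 210.8] [52.1 39.2] 84 [548. 190.  50.]
isolator scene 0.73 [347.9 158.9] 1906 [348.5 158.9] [57.1 39.4] 22 [556. 173.  50.]
isolator scene 0.69 [350.5 266.8] 1207 [359.7 265.7] [100.8  32.8] 28 [ 764. -144.   50.]
```

View pics/z1.png

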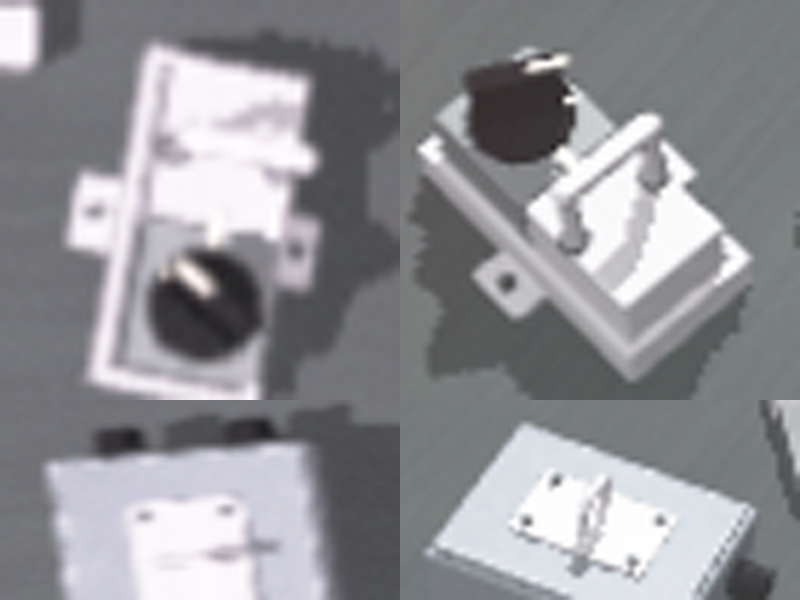

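The zooms show the holder rim corners, the crown and the dial clearly. The pointer looks about 55–60° anticlockwise of the mark, so probably two notches to go. Next I'll fit the holder pose by least squares and get a better zoom on the isolator.

```bash
python3 - <<'E'
from h import *
from scipy.optimize import least_squares
a=imaging.camera("top"); b=imaging.camera("scene")
k=400/66
T=lambda x,y:((x+.5)/8-.5+356,(y+.5)/8-.5+176)
S=lambda x,y:((x-400+.5)/k-.5+243,(y+.5)/k-.5+226)
obs=[(a,T(150,45),(71.5,34.5,22)),(a,T(308,75),(71.5,-34.5,22)),(a,T(90,382),(-71.5,34.5,22)),(a,T(205,303),(-36,0,55)),
(b,S(750,258),(71.5,34.5,22)),(b,S(630,380),(71.5,-34.5,22)),(b,S(418,150),(-71.5,-34.5,22)),(b,S(562,193),(26,-25,95)),(b,S(657,122),(26,25,95)),(a,T(312,160),(26,-25,95))]
def W(p,q): c,s=np.cos(p[2]),np.sin(p[2]); return [p[0]+c*q[0]-s*q[1],p[1]+s*q[0]+c*q[1],q[2]]
f=lambda p: np.concatenate([proj(c,W(p,q))[0]-uv for c,uv,q in obs])
r=least_squares(f,[575,-228,-.17],x_scale=[1,1,.01],loss="soft_l1"); p=r.x
print(p,np.degrees(p[2])); print(r.fun.reshape(-1,2).round(1).tolist() if r.fun.size==20 else '',f(p).reshape(-1,2).round(1).tolist())
print("dial",W(p,(-36,0,77)),"crown",W(p,(26,0,90)))
# predicted bar ends for dial angles
for d in(30,60,90,120):
    t=np.radians(d); e=W(p,(-36+20*np.cos(t),20*np.sin(t),87)); 
    ua=proj(a,e)[0]; ub=proj(b,e)[0]; print(d,"top zoom",((ua-[356,176]+.5)*8).round(),"scene zoom",((ub-[243,226]+.5)*k+[400,0]).round())
z=lambda c,u,v,w,h,k: cv2.resize(c["img"][v:v+h,u:u+w,::-1],(w*k,h*k),interpolation=cv2.INTER_CUBIC)
cv2.imwrite("pics/z2.png",np.hstack([z(a,228,180,50,75,8),z(b,315,130,50,75,8)][:1]+[z(b,315,125,50,75,8)]))
E
```

```text
[ 5.75513228e+02 -2.28368682e+02 -1.95315868e-01] -11.19077491678564
[[0.2, 0.2], [0.4, 0.3], [0.5, -0.5], [0.0, 0.2], [0.4, 0.4], [0.2, -2.9], [0.5, 0.1], [-0.1, 0.1], [-0.4, -0.4], [0.1, -0.4]] [[0.2, 0.2], [0.4, 0.3], [0.5, -0.5], [0.0, 0.2], [0.4, 0.4], [0.2, -2.9], [0.5, 0.1], [-0.1, 0.1], [-0.4, -0.4], [0.1, -0.4]]
dial [np.float64(540.1977172028261), np.float64(-221.3819313251948), 77] crown [np.float64(601.0188749906887), np.float64(-233.41466855925427), 90]
30 top zoom [204. 252.] scene zoom [560.  86.]
60 top zoom [183. 267.] scene zoom [562.  65.]
90 top zoom [172. 290.] scene zoom [552.  48.]
120 top zoom [175. 316.] scene zoom [532.  37.]
```

View pics/z2.png

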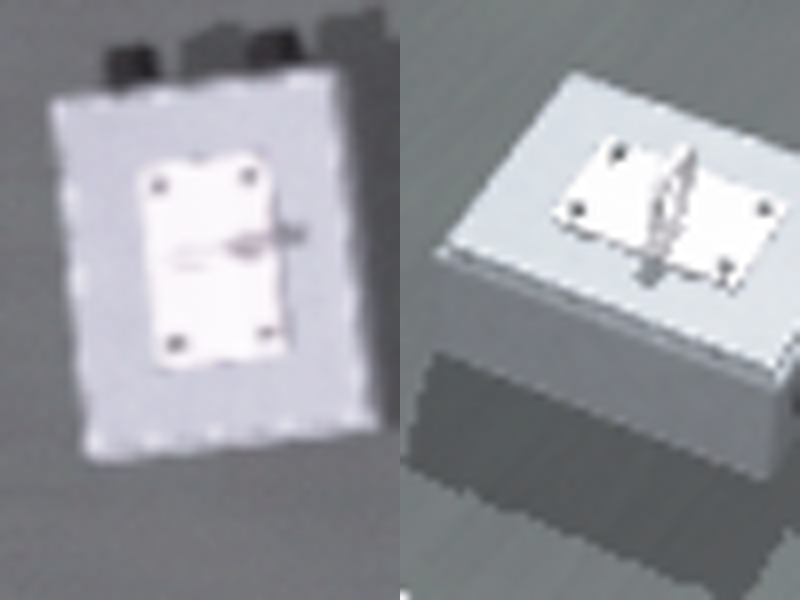

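The isolator's lid corners are clear in both views, the staple sits mid-hasp, and the box yaw is about +6°. In the lock zoom the pointer end fits 60°, which is two notches. Now I'll fit the box and work out the first move.

```bash
cat >> h.py <<'E'
def goto(P,yawdeg):
    "tool-frame shift/turn from the present pose to P with tool yaw"
    s=monitor.read_state(); y=s["eef_rot"][2]; d=np.array(P,float)-s["eef_pos"]
    c,n=np.cos(y),np.sin(y)
    return np.round([c*d[0]+n*d[1], n*d[0]-c*d[1], -d[2], (np.degrees(y)-yawdeg+180)%360-180],1)
E
python3 - <<'E'
from h import *
from scipy.optimize import least_squares
a=imaging.camera("top"); b=imaging.camera("scene")
T=lambda x,y:((x+.5)/8-.5+228,(y+.5)/8-.5+180)
S=lambda x,y:((x-400+.5)/8-.5+315,(y+.5)/8-.5+125)
obs=[(a,T(50,98),(75,60,62)),(a,T(340,68),(75,-60,62)),(a,T(90,462),(-75,60,62)),(a,T(380,428),(-75,-60,62)),
(b,S(440,250),(-75,-60,62)),(b,S(575,70),(-75,60,62)),(b,S(780,385),(75,-60,62)),(b,S(687,145),(0,14,93))]
def W(p,q): c,s=np.cos(p[2]),np.sin(p[2]); return [p[0]+c*q[0]-s*q[1],p[1]+s*q[0]+c*q[1],q[2]]
f=lambda p: np.concatenate([proj(c,W(p,q))[0]-uv for c,uv,q in obs])
r=least_squares(f,[552,188,.1],x_scale=[1,1,.01],loss="soft_l1"); p=r.x
print(p,np.degrees(p[2]),f(p).reshape(-1,2).round(1).tolist())
for yy in(-17,17): print("staple", (proj(b,W(p,(0,yy,93)))[0]-[315,125])*8+[400,0],(proj(a,W(p,(0,yy,93)))[0]-[228,180])*8)
print(goto((540,-221,170),48.8), monitor.read_state()["clock"])
E
```

```text
[5.46994447e+02 1.89989587e+02 1.12668749e-01] 6.455443775534602 [[-0.1, -0.5], [0.5, -1.0], [-0.6, 0.2], [0.4, 0.1], [-1.2, -0.0], [-0.7, -0.7], [0.3, 0.2], [0.5, -0.8]]
staple [653.0148881  185.27233764] [243.00036615 245.87490989]
staple [691.13142616 130.74213047] [156.80672518 255.96085268]
[ 433.1 -159.    54.5  -29. ] 1.3
```

>>> arm_command --pt "0.43 55 -20 5 -4" --pt "0.43 110 -40 10 -8" --pt "0.43 165 -60 15 -12" --pt "0.43 220 -80 20 -16" --pt "0.43 275 -100 25 -20" --pt "0.43 325 -120 35 -24" --pt "0.43 375 -138 45 -29" --pt "0.43 410 -151 54 -29" --pt "0.43 433 -159 54 -29" --pt "0.43 433 -159 54 -29" --pt "0.43 433 -159 54 -29" --pt "0.43 433 -159 54 -29" --force 20

```text
clock: 2.8
eef_pos: [539.3, -221.8, 170.6]
eef_rot: [3.141, 0.0, 0.851]
wrist_force: [0.6, -0.9, -0.2]
finger_gap: 40.1
finger_force: 0.0
```

```bash
python3 - <<'E'
from h import *
b=imaging.camera("scene"); a=imaging.camera("top")
z=lambda c,u,v,w,h,k: cv2.resize(c["img"][v:v+h,u:u+w,::-1],(w*k,h*k),interpolation=cv2.INTER_CUBIC)
cv2.imwrite("pics/z3.png",np.hstack([z(b,215,170,100,130,4),z(a,330,120,100,130,4)]))
print(goto((540,-221,77),48.8))
E
```

```text
[ 0.9 -0.1 93.7 -0. ]
```

View pics/z3.png

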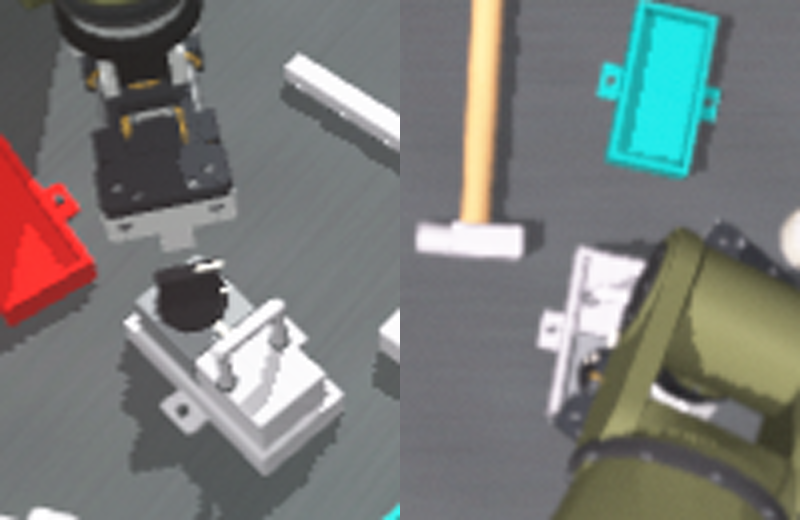

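The gripper stands squarely above the dial bar, which is at about (190,290) in the left crop, so I'll descend and close.

>>> arm_command --pt "0.43 1 0 30 0" --pt "0.43 1 0 60 0" --pt "0.43 1 0 80 0" --pt "0.43 1 0 88 0" --pt "0.43 1 0 92 0" --pt "0.43 1 0 92 0" --pt "0.2 1 0 92 0" --pt "0 1 0 92 0" --pt "0 1 0 92 0" --pt "0 1 0 92 0" --force 15

```text
clock: 4.15
eef_pos: [540.6, -220.3, 78.6]
eef_rot: [3.141, -0.0, 0.852]
wrist_force: [-0.5, -0.1, 2.5]
finger_gap: 11.7
finger_force: 15.0
```

>>> arm_command --pt "0 0 0 0 8" --pt "0 0 0 0 16" --pt "0 0 0 0 24" --pt "0 0 0 0 30" --pt "0 0 0 0 30" --pt "0 0 0 0 38" --pt "0 0 0 0 46" --pt "0 0 0 0 54" --pt "0 0 0 0 60" --pt "0 0 0 0 60" --pt "0 0 0 0 60"

```text
clock: 5.52
eef_pos: [541.0, -220.5, 78.5]
eef_rot: [3.141, -0.001, -0.191]
wrist_force: [5.2, -2.4, -2.1]
finger_gap: 18.1
finger_force: 20.5
```

```bash
python3 - <<'E'
from h import *
s=monitor.read_state(); print(s["moment"],s["wrist_force"],np.degrees(s["eef_rot"][2]),s["joints"])
E
```

```text
[-0.35957133 -0.89923972  0.56256507] [ 5.15840108 -2.3736     -2.07459228] -10.915875964211278 [-4.49731352e-01  5.29408642e-01  1.55948866e+00 -9.84882809e-07
  1.05122865e+00  1.31158371e+00]
```

The gap of 18 mm means the bar lags the fingers by about 28°, one notch. The grip is too weak for the detent, so I'll squeeze harder to let the pads align the bar.

>>> arm_command --pt "0 0 0 0 0" --pt "0 0 0 0 0" --pt "0 0 0 0 0" --pt "0 0 0 0 0" --force 45

```text
clock: 6.02
eef_pos: [541.0, -220.6, 78.6]
eef_rot: [3.141, -0.001, -0.19]
wrist_force: [5.1, -1.7, -2.9]
finger_gap: 17.0
finger_force: 44.7
```

```bash
python3 - <<'E'
from h import *
s=monitor.read_state(); print(s["moment"],s["wrist_force"],s["finger_gap"],s["eef_pos"])
E
```

```text
[-0.50408005 -0.90332592  0.797928  ] [ 5.12249194 -1.71831947 -2.94478954] 16.976760120011896 [ 541.03237609 -220.6171081    78.55374765]
```

```bash
python3 - <<'E'
from h import *
b=imaging.camera("scene"); a=imaging.camera("top")
z=lambda c,u,v,w,h,k: cv2.resize(c["img"][v:v+h,u:u+w,::-1],(w*k,h*k),interpolation=cv2.INTER_CUBIC)
cv2.imwrite("pics/z4.png",np.hstack([z(b,235,215,80,80,7)]))
E
```

```text
(no output)
```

View pics/z4.png

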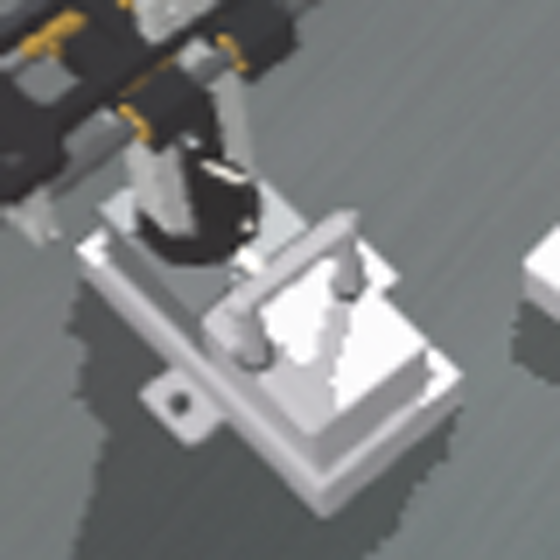

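The pointer (white line, (205,160)–(250,185)) is still short of the mark at (245,262), between the fingers. I'll check its angle and whether it is still moving.

>>> arm_command --pt "0 0 0 0 0" --pt "0 0 0 0 0"

```text
clock: 6.38
eef_pos: [540.8, -220.6, 78.6]
eef_rot: [3.141, -0.001, -0.191]
wrist_force: [-4.2, -5.3, 3.0]
finger_gap: 11.8
finger_force: 20.8
```

```bash
python3 - <<'E'
from h import *
s=monitor.read_state(); print(s["moment"],s["wrist_force"],s["finger_gap"],s["eef_pos"],s["effort"],s["eef_rot"])
b=imaging.camera("scene")
p=(575.5,-228.4,np.radians(-11.2))
def W(p,q): c,s=np.cos(p[2]),np.sin(p[2]); return [p[0]+c*q[0]-s*q[1],p[1]+s*q[0]+c*q[1],q[2]]
for d in(0,10,20,30,40,50):
    t=np.radians(d); print(d,[((proj(b,W(p,(-36+r*np.cos(t),r*np.sin(t),87)))[0]-[235,215]+.5)*7).round() for r in(0,20)])
E
```

```text
[-1.30629878  0.8630589   0.02309989] [-4.16367505 -5.31129427  3.01449147] 11.752036063481741 [ 540.75052181 -220.64476234   78.57743869] [  3.02063406 -59.46916938 -30.22640347   1.38689786  -0.44718923
   0.14054601] [ 3.14094215e+00 -6.91834662e-04 -1.90585144e-01]
0 [array([189., 164.]), array([224., 197.])]
10 [array([189., 164.]), array([231., 191.])]
20 [array([189., 164.]), array([236., 184.])]
30 [array([189., 164.]), array([241., 177.])]
40 [array([189., 164.]), array([243., 169.])]
50 [array([189., 164.]), array([244., 161.])]
```

It gave way: the gap is 11.8 mm and the bar is aligned at the mark. I'll settle, open and go up.

>>> arm_command --pt "0 0 0 0 0" --pt "0 0 0 0 0" --pt "0.35 0 0 0 0" --pt "0.35 0 0 0 0" --pt "0.35 0 0 0 0" --pt "0.35 0 0 -30 0" --pt "0.35 0 0 -80 0" --pt "0.35 0 0 -100 0" --pt "0.35 0 0 -100 0"

```text
clock: 7.55
eef_pos: [541.0, -220.4, 179.7]
eef_rot: [3.141, -0.002, -0.195]
wrist_force: [0.2, -0.1, -1.1]
finger_gap: 33.0
finger_force: 0.0
```

```bash
python3 - <<'E'
from h import *
b=imaging.camera("scene")
z=lambda c,u,v,w,h,k: cv2.resize(c["img"][v:v+h,u:u+w,::-1],(w*k,h*k),interpolation=cv2.INTER_CUBIC)
cv2.imwrite("pics/z5.png",z(b,235,215,80,80,7))
# refit of lock outcome: crown & yaw 80 grasp
print(goto((601,-233.4,178),78.8))
E
```

```text
[ 62.    1.2   0.1 -90. ]
```

View pics/z5.png

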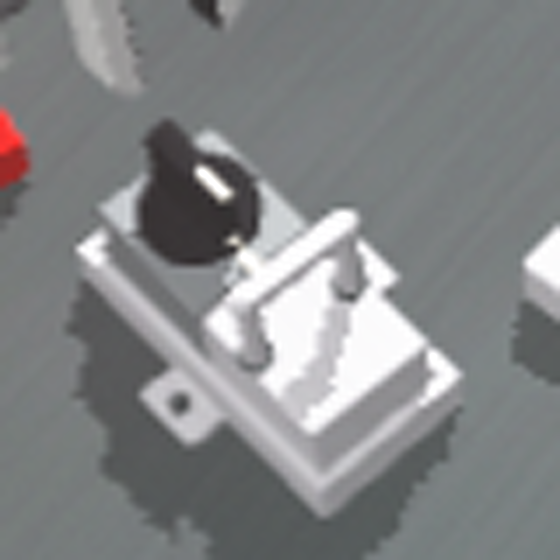

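The pointer is aligned with the mark: the white bar end is at (230,197) and the predicted 0° position is (224,197). Moving to the crown.

>>> arm_command --pt "0.35 10 0 0 -10" --pt "0.35 20 0 0 -20" --pt "0.35 30 0 0 -30" --pt "0.35 45 0 0 -40" --pt "0.35 62 1 0 -50" --pt "0.35 62 1 0 -60" --pt "0.35 62 1 0 -70" --pt "0.35 62 1 0 -80" --pt "0.35 62 1 0 -90" --pt "0.35 62 1 0 -90" --pt "0.35 62 1 0 -90" --pt "0.35 62 1 40 -90" --pt "0.35 62 1 70 -90" --pt "0.35 62 1 84 -90" --pt "0.35 62 1 88 -90" --pt "0.35 62 1 88 -90" --pt "0.2 62 1 88 -90" --pt "0 62 1 88 -90" --pt "0 62 1 88 -90" --pt "0 62 1 88 -90" --force 45

```text
clock: 10.1
eef_pos: [601.1, -233.6, 90.7]
eef_rot: [3.141, 0.0, 1.375]
wrist_force: [-1.6, -1.4, 2.9]
finger_gap: 9.6
finger_force: 45.0
```

>>> arm_command --pt "0 0 0 -3 0" --pt "0 0 0 -6 0" --pt "0 0 0 -10 0" --pt "0 0 0 -14 0" --pt "0 0 0 -18 0" --pt "0 0 0 -22 0" --pt "0 0 0 -24 0" --pt "0 0 0 -24.5 0" --pt "0 0 0 -24.5 0" --pt "0 0 0 -24.5 0"

```text
clock: 11.35
eef_pos: [601.2, -233.2, 114.8]
eef_rot: [-3.141, -0.0, 1.376]
wrist_force: [-0.4, 0.4, -3.8]
finger_gap: 9.5
finger_force: 45.0
```

```bash
python3 - <<'E'
from h import *
b=imaging.camera("scene")
z=lambda c,u,v,w,h,k: cv2.resize(c["img"][v:v+h,u:u+w,::-1],(w*k,h*k),interpolation=cv2.INTER_CUBIC)
cv2.imwrite("pics/z6.png",z(b,235,200,80,80,7))
s=monitor.read_state(); print(s["wrist_force"],s["eef_pos"],s["finger_gap"])
E
```

```text
[-0.57987441  0.42486785 -3.35588677] [ 601.1619532  -233.21821865  114.83007685] 9.348105506606334
```

View pics/z6.png

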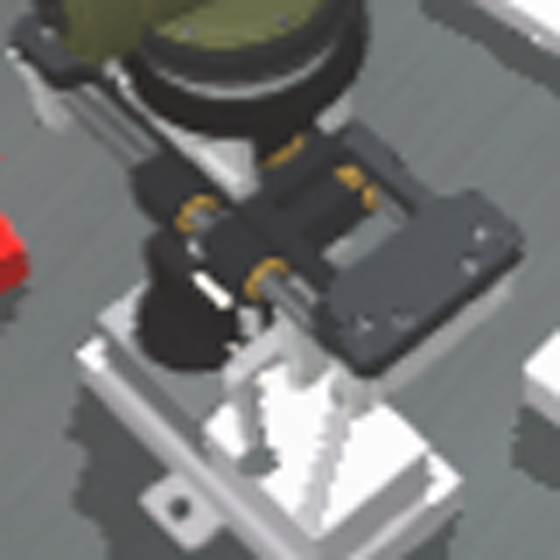

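The shackle has come up, the legs are exposed, and the lock still sits in its holder. I'll pull the last bit gently until the stop carries load.

>>> arm_command --pt "0 0 0 -0.5 0" --pt "0 0 0 -1 0" --pt "0 0 0 -1 0" --pt "0 0 0 -1 0"

```text
clock: 11.9
eef_pos: [601.1, -233.3, 115.9]
eef_rot: [-3.141, -0.0, 1.376]
wrist_force: [-0.2, 0.0, -5.7]
finger_gap: 9.4
finger_force: 45.0
```

>>> arm_command --pt "0 0 0 -3 0" --pt "0 0 0 -8 0" --pt "0 0 0 -16 0" --pt "0 0 0 -26 0" --pt "0 0 0 -40 0" --pt "0 0 0 -60 0" --pt "0 0 0 -85 0" --pt "0 0 0 -110 0" --pt "0 0 0 -130 0" --pt "0 0 0 -140 0" --pt "0 0 0 -145 0" --pt "0 0 0 -145 0" --pt "0 0 0 -145 0"

```text
clock: 13.52
eef_pos: [601.0, -233.3, 260.1]
eef_rot: [-3.14, -0.0, 1.376]
wrist_force: [-0.7, 0.1, -6.0]
finger_gap: 9.4
finger_force: 45.0
```

```bash
python3 - <<'E'
from h import *
b=imaging.camera("scene")
z=lambda c,u,v,w,h,k: cv2.resize(c["img"][v:v+h,u:u+w,::-1],(w*k,h*k),interpolation=cv2.INTER_CUBIC)
cv2.imwrite("pics/z7.png",z(b,225,170,110,130,4))
s=monitor.read_state(); print(s["wrist_force"],s["moment"],s["eef_pos"],s["finger_gap"],s["clock"],s["joints"])
print(goto((547,190,260),96.5))
E
```

```text
[ 0.20916907 -0.23066448 -5.22800762] [-0.02019797 -0.04595995  0.01113373] [ 601.03251499 -233.28152604  260.18318368] 9.508821484607168 13.575 [-4.27040695e-01  4.96898322e-01  1.16689968e+00  1.32295170e-05
  1.47901519e+00 -2.31783562e-01]
[ 4.048e+02 -1.351e+02  2.000e-01 -1.770e+01]
```

View pics/z7.png

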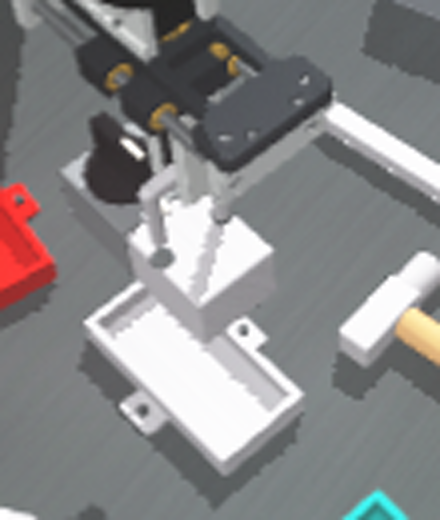

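The lock hangs upright and open, clear of the holder. I'll carry it smoothly to above the staple at the same height.

>>> arm_command --pt "0 10 -3 0 -1" --pt "0 30 -10 0 -2" --pt "0 60 -20 0 -3" --pt "0 95 -32 0 -4" --pt "0 135 -45 0 -6" --pt "0 175 -58 0 -8" --pt "0 215 -72 0 -10" --pt "0 255 -85 0 -12" --pt "0 295 -98 0 -14" --pt "0 330 -110 0 -15" --pt "0 360 -120 0 -16" --pt "0 383 -128 0 -17" --pt "0 397 -132 0 -17.7" --pt "0 405 -135 0 -17.7" --pt "0 405 -135 0 -17.7" --pt "0 405 -135 0 -17.7" --pt "0 405 -135 10 -17.7" --pt "0 405 -135 18 -17.7" --pt "0 405 -135 22 -17.7" --pt "0 405 -135 22 -17.7"

```text
clock: 16.08
eef_pos: [547.3, 190.1, 238.6]
eef_rot: [-3.141, 0.0, 1.684]
wrist_force: [-0.6, -0.0, -5.4]
finger_gap: 9.3
finger_force: 45.0
```

```bash
python3 - <<'E'
from h import *
b=imaging.camera("scene");a=imaging.camera("top")
z=lambda c,u,v,w,h,k: cv2.resize(c["img"][v:v+h,u:u+w,::-1],(w*k,h*k),interpolation=cv2.INTER_CUBIC)
s=monitor.read_state(); print(s["wrist_force"],s["moment"],s["eef_pos"],s["eef_rot"],s["finger_gap"],s["clock"])
B=b["img"].copy()
x,y,zz=s["eef_pos"]; t=np.radians(6.5)
# expected lock underside corners, if level, and staple
L=[[x+np.cos(t)*u-np.sin(t)*v,y+np.sin(t)*u+np.cos(t)*v,zz-110+h] for u,v,h in[(39,-28,0),(39,28,0),(-91,-28,0),(39,-28,45),(39,28,45),(-91,-28,45)]]
pts=(proj(b,L)-[290,70]+.5)*5
im=z(b,290,70,110,115,5)
for p in pts: cv2.circle(im,tuple(int(v) for v in p),4,(0,0,255),1)
for yy in(-17,17):
    p=(proj(b,[547-np.sin(.113)*yy,190+np.cos(.113)*yy,93])[0]-[290,70]+.5)*5; cv2.circle(im,tuple(int(v) for v in p),4,(0,255,0),1)
cv2.imwrite("pics/z8.png",im)
E
```

```text
[-0.54606171 -0.06365729 -5.51159709] [-0.0549065 -0.1180126  0.0608317] [547.39844605 190.17922248 239.14567481] [ 3.14132893e+00 -6.11651503e-05  1.68445093e+00] 9.613002429445858 16.175
```

View pics/z8.png

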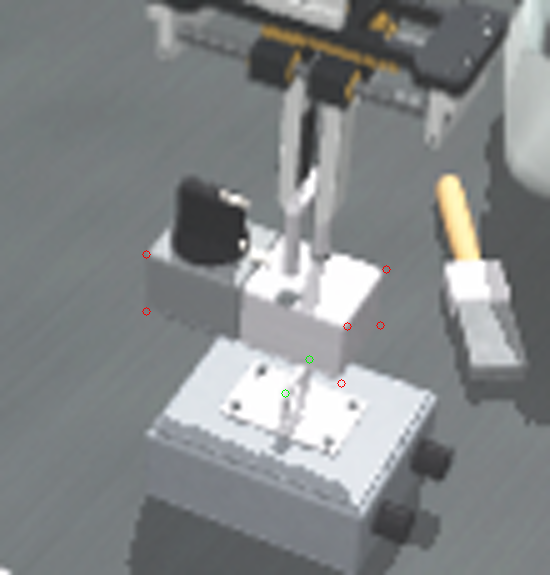

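The lock is level above the staple: its corners match the model circles, the staple top is at about (298,376), and the clearance is about 36 mm with the pointer still on the mark. I'll let it settle, then hand in.

>>> arm_command --pt "0 0 0 0 0" --pt "0 0 0 0 0" --pt "0 0 0 0 0" --pt "0 0 0 0 0" --pt "0 0 0 0 0" --pt "0 0 0 0 0"

```text
clock: 16.92
eef_pos: [547.3, 190.2, 239.0]
eef_rot: [3.142, -0.0, 1.684]
wrist_force: [0.4, 0.5, -5.6]
finger_gap: 9.8
finger_force: 45.0
```

```bash
python3 -c "
from cell import job
print(job.sign_off())"
```

```text
the job is handed in; nothing more can be done
None
```

The job is handed in at about 17 s on the robot clock: dial turned clockwise to the mark, shackle pulled fully open in the holder, and the open lock held upright and still, centred over the staple by my camera measurements with about 36 mm clearance; no verdict was returned.

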